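Lay the sinker mould down on its rail

TASK

The steel sinker mould is standing on end on its small pine stand. Tip it over towards the cork-covered rail and let it down gently, so that it ends lying on its broad side, foot on the board and upper part propped on the rail; steady it all the way down with loose fingers instead of letting it topple or drop. Do not grip, lift or carry it, leave the other things where they are, and finish with the hand clear of everything.

Things in the scene. Friction and masses are not known exactly. Their poses are not given: they have to be found in the camera images.
- mould: sinker mould to lay down: loose galvanized steel block standing on end, 0.4 to 0.75 kg, centre of mass in its middle; 32 mm thick (x), 70 mm wide (y), 180 mm tall (z, up); dark parting line, three round pouring holes on one narrow side, two hinge knuckles (6 mm proud) on the other. Origin: centre of its foot. -x faces the rail. Past about 10 degrees of lean it falls by itself
- mould_toe (a point): middle of the mould's foot edge on the rail's side (mould frame -16, 0, 0 mm), over which it turns; stays down on the board
- mould_top (a point): centre of the mould's upper end face (mould frame 0, 0, 180 mm)
- stand: pine stand, fixed to the table: board 205 mm long (x -72 to +132 mm), 120 wide (y), 12 thick; origin at table height. -x points roughly to the robot's right (world -y). The mould stands at about x = +81 mm and is tipped to -x. A cleat behind its foot, 12 mm above the board, begins at x = +103 mm: the foot may slide back to it. Beyond x = -72 mm is bare table
- rail_mid (a point): middle of the rail's axis (stand frame -51, 0, 34 mm)
- rail: rail on the stand that stops the mould: level cork-covered bar along the stand's y, 24 mm in diameter, 98 long, axis at stand x = -51, z = 34 mm, between end posts 44 mm tall. Origin: the stand's. On it the mould leans about 73 to 77 degrees from vertical, and 50 mm or more of its upper end overhang beyond the rail with about 50 mm free beneath
- lure_long: bystander: brass spinner lure lying flat, about 73 mm long and 4 mm thick; origin at its underside's centre
- lure_short: bystander: shorter brass spinner lure lying flat, about 52 mm long and 4 mm thick; origin at its underside's centre
- float: bystander: cork float painted green, standing, 48 mm across and 85 mm tall; origin at its foot
- gauge: bystander: round steel weight tube standing upright, 48 mm across and 150 mm tall; origin at its foot. It is not the mould
- spool: bystander: red-painted wooden reel spool standing, 64 mm across and 60 mm tall; origin at its foot
- jar: bystander: glass jar with a steel lid, 60 mm across and 75 mm tall; origin at its foot
- brush: bystander: brush lying flat
Mind the look-alikes: they are no part of the job. What is shaped like the stand but blue is not meant.

How it is judged:
By the outcome, as a careful person would: the job done as asked, in the order asked, and still so for the second after the job is handed in, with the robot touching nothing.
It also fails if it takes over 38 s, if anything falls off the work surface, if the arm or the gripper's body presses on something with over 40 N, if the wrist force passes 120 N, or if a joint passes its speed limit or range.

ROBOT

A 6-joint arm with a two-finger parallel gripper is mounted at the origin on the work surface. World frame = base frame: x ahead of the robot, y to its left, z up, the work surface at z = 0. Lengths are in mm, angles in rad, forces in N, time in s.
With the tool pointing down it reaches from about 325 to 925 mm from the base axis. Payload 3.1 kg.
Tool frame: the origin (TCP) lies on the mounting face of the last link; the fingertips stand 173 mm ahead of it and the grasp point (between the pads) lies 155 mm ahead of it; x points along the fingers, z is the direction in which the jaws open and shut, and the axes are right-handed (so a half turn about x gives the same grasp; the last joint's range is limited). The gripper opens to 85 mm and grips with 20 to 120 N. Pads are 22 mm wide; open, the fingers measure 114 mm over their backs; the gripper's body (76 mm by 85 mm) begins 54 mm behind the grasp point. The pads swing forward as they close: fully open they stand 13 mm farther back than shut.
Start: joints at [1.214, 0.217, 1.613, -0, 1.311, -0.112], TCP at [151.457, 606.384, 404.7] pointing down, gripper open.
Joint ranges: [-2.75, 2.75], [-0.78, 2.1], [0.31, 2.55], [-1.13, 4.27], [0.13, 2.63], [-2.58, 2.58]. Speed limits (rad/s): [2.79, 2.79, 3.14, 3.14, 3.14, 3.14].

INTERFACE

Orientations are given as a unit quaternion [x, y, z, w].
In Python, from plant import get_obs, vision, order, spotter gives the robot as it stands.
- The arm moves only by the shell command python3 -m jog 'ROWS' [FORCE]. ROWS is a JSON object of lists of equal length, an entry for each row: "offset": the shift along the tool's x, y, z in mm, a list of three; "spin": the turn about the tool's x in degrees; "fingers": the finger opening in mm, from 0 to 85.4. In form: {"offset": [[tx, ty, tz], ...], "spin": [spin, ...], "fingers": [fingers, ...]}. A call has 1 to 20 rows; each row is the pose to reach, as a shift and turn from the pose commanded when the call began, along the tool's axes at that moment; what a row does not reach only later rows make up. A row lasts 1/10 s, in which the tool goes at most 50 mm and 8.59 degrees, less where a joint would pass 70% of its speed; a pose out of reach is approached as far as the arm can. A call with a gripper value outside its range is refused whole. The fingers move at their own pace and stop on an object; FORCE is the grip in N (left out, the last holds). Time passes only in rows, so rows that repeat a pose let the fingers close. It gives the time, the measured TCP pose, the force and the opening at its end, in the units of the state.
- get_obs(): the state, without advancing time (a new reading comes with each control period).
- vision.read_camera(name): name is "scene" or "top" or "wrist"; returns the picture (384x512x3 uint8, blue, green, red); there is no depth.
- vision.camera_model(name): a dict with "fx", "fy", "cx", "cy" (pixels), "camera_from_world" (4x4, takes a point from world to camera coordinates); the wrist camera has in their place "mount" (4x4, takes a point from camera to tool coordinates, whose origin is the TCP and whose axes are the tool frame's). Camera axes: x right, y down, z forward; pixel columns grow to the right and rows downward; lengths in mm; the calibration is good to about 2 mm. A picture is of the moment at which its call begins: read the wrist's pose just before it. camera_model takes no time and is no camera call.
- order.close_job(): hands the job in, once; it reports no verdict.
Trained networks look in the newest picture that a camera, given by its name, has taken for a name from the list of things; names that differ only in an ending like _2 or _b are one class to them, and where a whole thing is asked for, a point or a joint stands for the part that bears it (a point fixed in the world has none). Each returns a list of dicts, best first, with "confidence" (0 to 1); they miss things now and then, are a little off and sometimes report something else, mostly with a low value. They report only what shows in the picture. A call takes as long as a camera call. They do not tell look-alikes from the thing itself.
- spotter.find_in(query, camera): "position" ([x, y, z] in mm, in world coordinates, good to about 4 mm: the middle of the surface that is visible of it).
The state is a dict: "clock": time; "joint_positions": joint angles; "joint_velocities": joint speeds; "joint_torque": joint torques, N m; "tool_pos": TCP position; "ee_rot": TCP orientation; "wrist_force": force on the tool from outside, world axes, zero at the start; "torque": the same for the moment, N m; "grip_width": opening from 0.0 (shut) to 1.0 (fully open).
Only numpy, scipy, OpenCV 4.12 (cv2) and the standard library are available. Lean on these libraries where they do the work, as an engineer would, in place of code of your own. Each camera call takes 0.05 s, during which the arm holds its last target. There are 200 camera calls.

## Working session

There is one attempt and no reset: what is moved stays moved. The work goes in short steps, Python scripts to look and compute and a shell command to move; the robot and the scene stay as the last step left them, time stands still between calls to the robot, and variables do not carry over. Pictures are saved under pics/ and viewed, about 8 in all and at most 12, crops included, and the job is handed in when it is done.

```bash
ls; mkdir -p pics
python3 - <<'E'
from plant import get_obs, vision, spotter
import cv2
o=get_obs(); print({k:o[k] for k in('clock','tool_pos','ee_rot','grip_width','wrist_force')})
for c in('scene','top'):
    cv2.imwrite(f'pics/{c}0.png',vision.read_camera(c))
    for q in('mould','stand','rail','gauge','float','jar','spool','lure_long','lure_short','brush'):
        print(c,q,[( [round(v) for v in d['position']],round(d['confidence'],2)) for d in spotter.find_in(q,c)][:3])
E
```

```text
pics
{'clock': 0.0, 'tool_pos': array([151.31308361, 606.00567895, 403.37959321]), 'ee_rot': array([-0.43564405,  0.55800634,  0.43478674,  0.5566001 ]), 'grip_width': 1.0001996319849735, 'wrist_force': array([-1.33235318,  0.83996518, -0.44279295])}
scene mould [([518, 89, 126], 0.72), ([538, 23, 14], 0.44)]
scene stand [([540, 20, 11], 0.68), ([357, -244, 14], 0.63)]
scene rail [([550, -34, 46], 0.58), ([373, -318, 48], 0.53)]
scene gauge [([630, 199, 104], 0.91)]
scene float [([538, 22, 12], 0.72), ([396, 72, 40], 0.69)]
scene jar [([418, 514, 47], 0.55)]
scene spool [([438, -514, 61], 0.86), ([513, 88, 122], 0.64)]
scene lure_long [([517, 90, 119], 0.59), ([416, 0, 6], 0.55)]
scene lure_short []
scene brush [([557, 383, 15], 0.78)]
top mould [([508, 92, 192], 0.8)]
top stand [([354, -240, 10], 0.88), ([522, 37, 12], 0.7)]
top rail [([548, -24, 42], 0.6), ([366, -318, 42], 0.6)]
top gauge [([608, 205, 148], 0.5)]
top float [([389, 81, 50], 0.42)]
top jar [([405, 512, 73], 0.64), ([507, 98, 190], 0.33)]
top spool [([422, -505, 60], 0.56), ([499, 94, 193], 0.45)]
top lure_long [([414, 3, 3], 0.43), ([608, 205, 152], 0.4)]
top lure_short [([548, -25, 42], 0.58), ([671, 40, 8], 0.39)]
top brush [([552, 387, 17], 0.92)]
```

View pics/scene0.png

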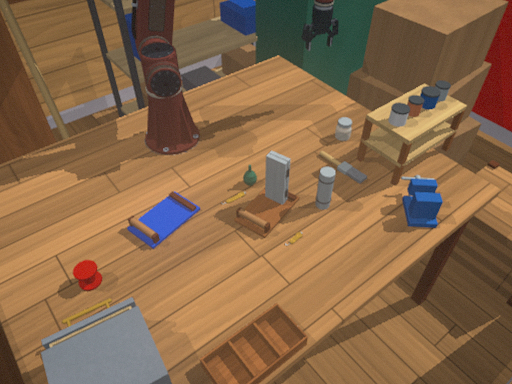

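View pics/top0.png

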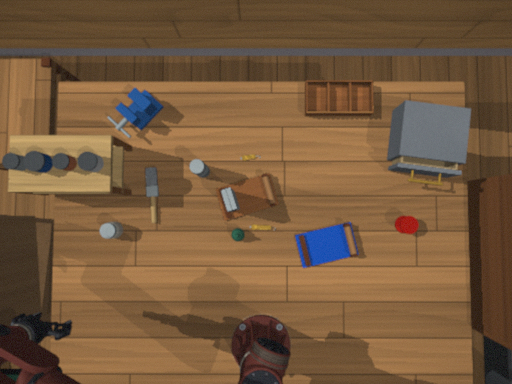

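Candidates for the mould: the grey block at scene (278,178) / top (229,201), the gauge tube at scene (327,187) / top (199,167), and the jar at scene (344,128). The pine stand is at scene (268,210) / top (247,195), and the blue look-alike is at scene (165,218) / top (327,245). I choose the flat grey block on the pine stand and check it in one close crop.

```bash
cat > h.py <<'E'
import numpy as np, cv2
from plant import get_obs, vision
from scipy.spatial.transform import Rotation as R
def proj(cam,P,obs=None):
    m=vision.camera_model(cam); P=np.atleast_2d(P)
    if cam=='wrist':
        T=np.eye(4);T[:3,:3]=R.from_quat(obs['ee_rot']).as_matrix();T[:3,3]=obs['tool_pos']
        C=np.linalg.inv(T@np.array(m['mount']))
    else: C=np.array(m['camera_from_world'])
    c=P@C[:3,:3].T+C[:3,3]
    return np.c_[m['fx']*c[:,0]/c[:,2]+m['cx'],m['fy']*c[:,1]/c[:,2]+m['cy']]
def s2w(pose,P):  # pose x,y,yaw of the stand (stand +x heading)
    P=np.atleast_2d(P).astype(float);c,s=np.cos(pose[2]),np.sin(pose[2])
    return np.c_[pose[0]+c*P[:,0]-s*P[:,1],pose[1]+s*P[:,0]+c*P[:,1],P[:,2]]
def box(x0,x1,y0,y1,z0,z1): return np.array([[x,y,z] for z in(z0,z1) for x,y in((x0,y0),(x1,y0),(x1,y1),(x0,y1))],float)
EDG=[(0,1),(1,2),(2,3),(3,0),(4,5),(5,6),(6,7),(7,4),(0,4),(1,5),(2,6),(3,7)]
def draw(img,px,col,off,k):
    q=((px-off)*k).round().astype(int)
    for a,b in EDG: cv2.line(img,tuple(map(int,q[a])),tuple(map(int,q[b])),col,1)
E
python3 - <<'E'
from h import *
o=get_obs();print(R.from_quat(o['ee_rot']).as_matrix().round(3))
a=np.arctan2(120,-41)
pose=[549-51*0.33+0,-28+51*.95,a]  # rail at -51
pose=[549+51*np.cos(a),-28+51*np.sin(a),a];print(pose)
B=s2w(pose,box(-72,132,-60,60,0,12));M=s2w(pose,box(65,97,-35,35,12,192))
ims=[]
for c,off in(('top',(200,160)),('scene',(220,140))):
    im=cv2.imread(f'pics/{c}0.png');x,y=off
    p=cv2.resize(im[y:y+85,x:x+100],None,fx=4,fy=4,interpolation=2);q=p.copy()
    draw(q,proj(c,B),(0,255,0),off,4);draw(q,proj(c,M),(0,0,255),off,4);ims.append(np.hstack([p,q]))
cv2.imwrite('pics/fit0.png',np.vstack(ims)[:600])
E
```

```text
[[ 0.    -0.97   0.242]
 [-0.     0.242  0.97 ]
 [-1.    -0.    -0.   ]]
[np.float64(532.5108789277078), np.float64(20.260842162806192), np.float64(1.9000280383787667)]
```

View pics/fit0.png

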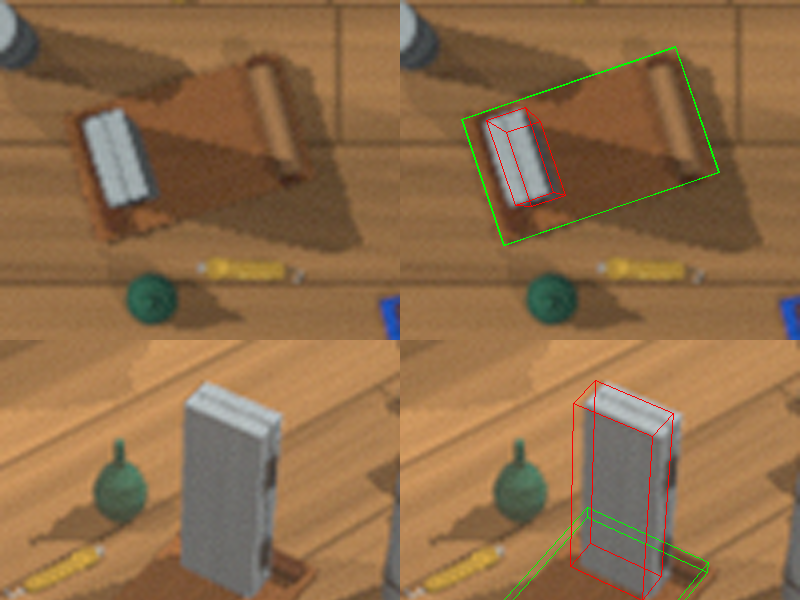

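Run:
```python
from h import *
from scipy.optimize import least_squares as ls
M=[('top',220.75,189.25,16,-35,192),('top',230.75,187,-16,-35,192),('top',237.5,209.25,-16,35,192),('top',228.25,211.75,16,35,192),
('scene',266.25,155.75,-16,35,192),('scene',271.75,150.5,16,35,192),('scene',290.25,158.25,16,-35,192),('scene',285.75,164,-16,-35,192),('scene',265.25,197.5,-16,35,12),('scene',282.5,203.75,-16,-35,12)]
S=[('top',217,188.75,132,-60,12),('top',226.25,220,132,60,12),('top',264.5,176.5,-51,-49,46),('top',272,202.5,-51,49,46)]
def res(p,D): return np.concatenate([proj(c,s2w(p,[[x,y,z]]))[0]-(u,v) for c,u,v,x,y,z in D])
for n,D,x0 in(('m',M,[508,92,1.9]),('s',S,[532,20,1.9])):
    f=ls(res,x0,args=(D,),x_scale=[10,10,.1],loss='soft_l1');print(n,f.x.round(3),np.round(f.fun,1))
    if n=='s': print('mould spot from stand',s2w(f.x,[[81,0,0],[-51,0,34]]).round(1))
```

```text
m [509.416 101.343   1.911] [-0.7 -0.1 -1.1 -1.2 -0.5 -2.4 -0.9 -1.5 -1.4 -0.1 -1.4 -0.5 -0.1 -0.2
 -0.9 -0.  -1.2 -1.  -0.4  1. ]
s [531.334  19.026   1.868] [-1.3 -0.1 -1.   0.7  0.8 -0.6  1.5  0. ]
mould spot from stand [[507.6  96.5   0. ]
 [546.3 -29.7  34. ]]
```

```bash
python3 -m jog '{"offset":[[-27,-490,-440],[-27,-490,-440],[-27,-490,-440],[-27,-490,-440],[-27,-490,-440],[-27,-490,-440],[-27,-490,-440],[-27,-490,-440],[-27,-490,-440],[-27,-490,-440],[-27,-490,-440],[-27,-490,-440],[-27,-490,-440],[-27,-490,-440],[-27,-490,-440],[-27,-490,-440],[-27,-490,-440],[-27,-490,-440],[-27,-490,-440]],"spin":[-32,-32,-32,-32,-32,-32,-32,-32,-32,-32,-32,-32,-32,-32,-32,-32,-32,-32,-32],"fingers":[85,85,85,85,85,85,85,85,85,85,85,85,85,85,85,85,85,85,85]}'
python3 - <<'E'
from h import *
o=get_obs();im=vision.read_camera('wrist');cv2.imwrite('pics/w1.png',im)
print(o['clock'],o['tool_pos'].round(1),R.from_quat(o['ee_rot']).as_matrix().round(3).tolist());np.save('o1.npy',np.r_[o['tool_pos'],o['ee_rot']])
print(np.array(vision.camera_model('wrist')['mount']).round(2))
k=im.copy()
for p,c in(([509.4,101.3,1.911],(0,0,255)),):
    draw(k,proj('wrist',s2w(p,box(-16,16,-35,35,12,192)),o),c,(0,0),1)
ps=[531.3,19,1.868];draw(k,proj('wrist',s2w(ps,box(-72,132,-60,60,0,12)),o),(0,255,0),(0,0),1)
cv2.imwrite('pics/w1d.png',k)
E
```

```text
clock: 3.0
tool_pos: [519.7, 61.9, 431.7]
ee_rot: [-0.572, 0.415, 0.572, 0.415]
wrist_force: [0.4, -0.9, 0.5]
grip_width: 0.994
3.0 [519.7  61.9 431.7] [[0.0, -0.951, -0.31], [0.0, -0.31, 0.951], [-1.0, -0.0, 0.0]]
[[-0.   -0.31  0.95 29.84]
 [-0.   -0.95 -0.31 78.51]
 [ 1.   -0.    0.   -0.1 ]
 [ 0.    0.    0.    1.  ]]
```

View pics/w1d.png

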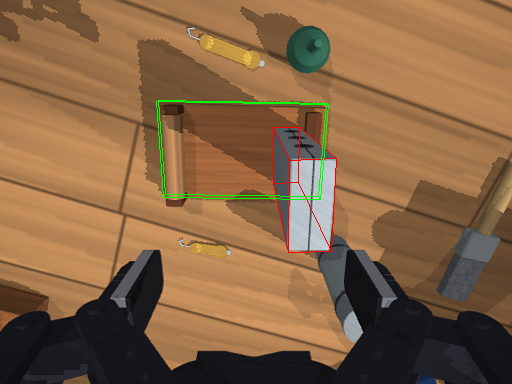

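The picture shows the mould's top face at about (289–336, 158–251), right on the red model. Pouring holes are at (298,138), the rail is at left (173,155), and the jaws lie along the stand's x. I straddle its thickness from above.

```bash
python3 -m jog '{"offset":[[0,-2,41],[0,-2,41],[40,-2,41],[86,-2,41],[86,-2,41],[86,-2,41],[86,-2,41]],"spin":[-1,-1,-1,-1,-1,-1,-1],"fingers":[60,60,60,60,60,60,60]}' 20
python3 - <<'E'
from h import *
o=get_obs();print(o['tool_pos'].round(1));im=vision.read_camera('wrist');s=vision.read_camera('scene')
cv2.imwrite('pics/w2.png',np.hstack([cv2.resize(im,(400,300)),cv2.resize(s[90:240,200:400],(400,300))]))
E
```

```text
clock: 3.75
tool_pos: [510.7, 100.4, 348.4]
ee_rot: [0.577, -0.41, -0.574, -0.412]
wrist_force: [0.1, -0.2, 0.1]
grip_width: 0.701
[510.7 100.4 348.4]
```

View pics/w2.png

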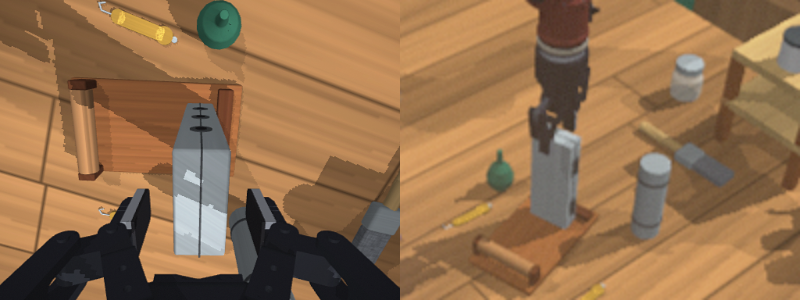

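```bash
python3 -m jog '{"offset":[[6,0,0],[6,0,0],[6,0,0],[6,0,-4],[6,0,-8],[6,0,-12],[7,0,-16],[7,0,-20],[8,0,-24],[8,0,-28],[9,0,-32],[10,0,-36],[11,0,-40],[11,0,-44],[11,0,-44],[11,0,-44]],"spin":[0,0,0,0,0,0,0,0,0,0,0,0,0,0,0,0],"fingers":[40,40,40,40,40,40,40,40,40,40,40,40,40,40,40,40]}' 20
python3 - <<'E'
from h import *
o=get_obs();print(o['tool_pos'].round(1));im=vision.read_camera('wrist');s=vision.read_camera('scene')
cv2.imwrite('pics/w3.png',np.hstack([cv2.resize(im,(400,300)),cv2.resize(s[90:240,200:400],(400,300))]))
E
```

```text
clock: 5.45
tool_pos: [523.8, 58.6, 334.7]
ee_rot: [-0.576, 0.411, 0.576, 0.411]
wrist_force: [-0.2, 0.6, 0.7]
grip_width: 0.471
[523.8  58.6 334.7]
```

View pics/w3.png

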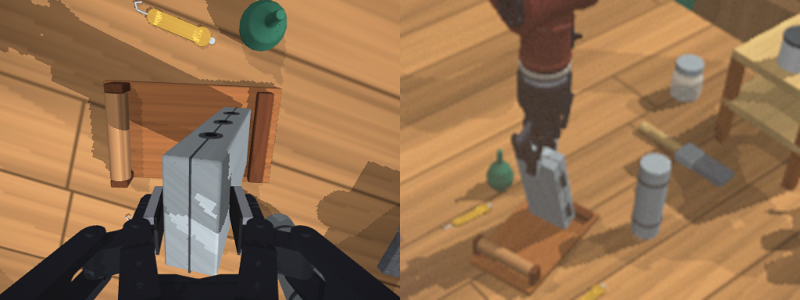

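The mould leans about 15° and rests on the front pad; gaps look right. Next I open and follow it to about 35°.

```bash
python3 -m jog '{"offset":[[2,0,-1],[4,0,-3],[6,0,-6],[8,0,-9],[11,0,-12],[14,0,-15],[17,0,-18],[20,0,-21],[23,0,-24],[26,0,-27],[29,0,-30],[32,0,-32],[32,0,-32],[32,0,-32]],"spin":[0,0,0,0,0,0,0,0,0,0,0,0,0,0],"fingers":[44,48,52,56,60,64,68,72,76,80,85,85,85,85]}'
python3 - <<'E'
from h import *
o=get_obs();print(o['tool_pos'].round(1));im=vision.read_camera('wrist');s=vision.read_camera('scene')
cv2.imwrite('pics/w4.png',np.hstack([cv2.resize(im,(400,300)),cv2.resize(s[90:240,200:400],(400,300))]))
E
```

```text
clock: 6.95
tool_pos: [534.4, 28.3, 303.0]
ee_rot: [0.576, -0.411, -0.575, -0.411]
wrist_force: [1.3, -1.4, 1.1]
grip_width: 0.995
[534.4  28.3 303. ]
```

View pics/w4.png

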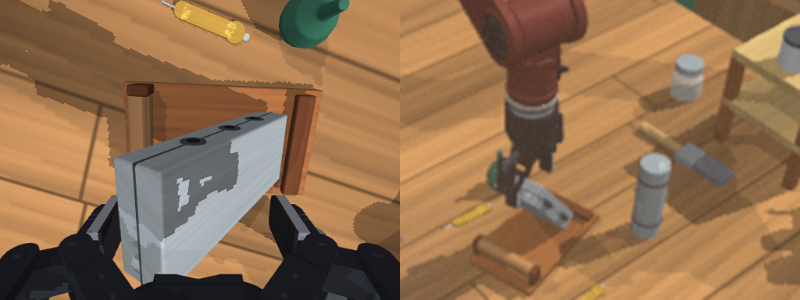

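```bash
python3 - <<'E'
from h import *
o=get_obs();print(o['joint_positions'].round(3),o['wrist_force'].round(1))
E
python3 -m jog '{"offset":[[0,-3,-1],[0,-6,-2],[0,-9,-3],[0,-12,-5],[0,-15,-6],[0,-17,-8],[0,-20,-10],[0,-23,-12],[0,-25,-15],[0,-27,-17],[0,-30,-20],[0,-32,-22],[0,-34,-25],[0,-34,-25]],"spin":[4,8,12,16,20,24,28,32,36,40,44,48,52,52],"fingers":[85,85,85,85,85,85,85,85,85,85,85,85,85,85]}'
python3 - <<'E'
from h import *
o=get_obs();print(o['joint_positions'].round(3),o['tool_pos'].round(1));im=vision.read_camera('wrist');s=vision.read_camera('scene')
cv2.imwrite('pics/w5.png',np.hstack([cv2.resize(im,(400,300)),cv2.resize(s[90:240,200:400],(400,300))]))
E
```

```text
[-0.078  0.139  1.908 -0.     1.094 -1.98 ] [ 0.7 -2.   1.4]
clock: 8.45
tool_pos: [574.4, 16.0, 302.6]
ee_rot: [-0.337, 0.622, 0.338, 0.621]
wrist_force: [-0.5, -0.5, 0.8]
grip_width: 0.996
[-0.094  0.22   1.815  0.     1.108 -1.089] [574.4  16.  302.6]
```

View pics/w5.png

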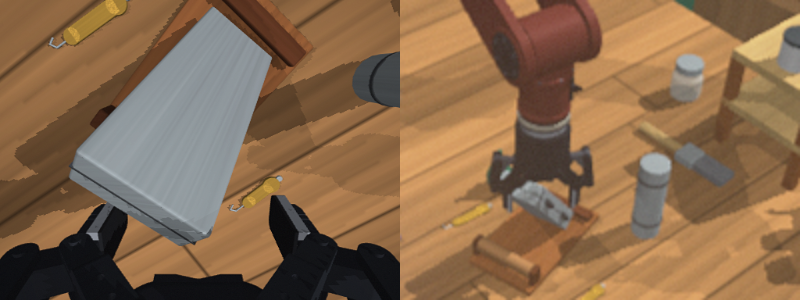

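```bash
cat >> h.py <<'E'
from scipy.optimize import least_squares
def mould_pts(p,L):  # p: toe stand-x shift dx, y shift, lean, yaw ; L local points (x,z with toe origin at -16)
    dx,dy,th,yaw=p;L=np.atleast_2d(L).astype(float);u=L[:,0]+16;z=L[:,2]
    X=-16+dx+u*np.cos(th)-z*np.sin(th);Z=12+u*np.sin(th)+z*np.cos(th)
    return s2w([509.4,101.3,yaw],np.c_[X,L[:,1]+dy,Z])
def fitm(D,o,x0):
    L=np.array([d[3:] for d in D]);
    def f(p):
        W=mould_pts(p,L);r=[]
        for d,w in zip(D,W): r+=list((proj(d[0],w,o)[0]-d[1:3])*(1 if d[0]=='wrist' else 2))
        return np.r_[r,(p[3]-1.9)*50,p[0]/20,p[1]/5]
    return least_squares(f,x0,x_scale=[10,10,.1,.1],loss='soft_l1')
E
python3 - <<'E'
from h import *
o=get_obs();k=1.28
D=[('wrist',215*k,10*k,16,35,0),('wrist',271*k,60*k,16,-35,0),('wrist',212*k,238*k,16,-35,180),('wrist',78*k,150*k,16,35,180),('wrist',72*k,178*k,-16,35,180)]
f=fitm(D,o,[0,0,.7,1.9]);print(f.x.round(3),np.degrees(f.x[2]),f.fun.round(1));P=mould_pts(f.x,[[-16,0,180]])[0];print(P)
E
```

```text
[-0.684 -1.121  0.61   1.907] 34.95355334730014 [ 0.  -3.3  4.1  0.   1.5  1.9 -0.4  0.  -4.4  0.1  0.3 -0.  -0.2]
[549.94644533 -11.44379079 159.53101376]
```

Fit gives 35° lean, toe not slid (−0.7 mm). I make the measurement automatic (silhouette fit), so I need few further pictures.

```bash
cat >> h.py <<'E'
def auto(x0=(0,0.61)):
    o=get_obs();im=vision.read_camera('wrist').astype(int)
    sat=im.max(2)-im.min(2);m=((sat<28)&(im.max(2)>85)).astype(np.uint8)
    m=cv2.morphologyEx(m,cv2.MORPH_OPEN,np.ones((5,5)));m[320:]=0
    n,lab,st,_=cv2.connectedComponentsWithStats(m);m=(lab==1+st[1:,4].argmax()).astype(np.uint8)
    Bx=box(-16,16,-35,35,0,180)
    def cost(p):
        h=cv2.convexHull(proj('wrist',mould_pts([p[0],-1,p[1],1.905],Bx),o).astype(np.float32)).round().astype(np.int32)
        q=np.zeros(m.shape,np.uint8);cv2.fillPoly(q,[h],1);q[320:]=0
        dark=(im.max(2)<60);v=~dark  # ignore gripper
        return 1-((q&m)[v].sum())/max(1,((q|m)[v].sum()))
    best=min((cost((a,b)),a,b) for a in np.arange(-6,44,2) for b in np.radians(np.arange(max(5,np.degrees(x0[1])-14),min(80,np.degrees(x0[1])+16),1)))
    P=mould_pts([best[1],-1,best[2],1.905],[[-16,0,180]])[0]
    print('clock',round(o['clock'],2),'IoU %.2f toe dx %.0f lean %.0f'%(1-best[0],best[1],np.degrees(best[2])),'P',P.round(),'tcp',o['tool_pos'].round(1),'F',o['wrist_force'].round(1))
    return im
E
python3 -c "
from h import *
auto()"
python3 -m jog '{"offset":[[2,-2,-2],[5,-5,-4],[7,-7,-5],[9,-9,-7],[12,-11,-9],[14,-13,-11],[14,-13,-11],[14,-13,-11]],"spin":[0,0,0,0,0,0,0,0],"fingers":[85,85,85,85,85,85,85,85]}' && python3 -c "
from h import *
auto((0,.7))"
```

```text
clock 8.55 IoU 0.92 toe dx 8 lean 37 P [548.  -8. 156.] tcp [574.2  16.1 302.5] F [ 0.2 -1.4  0.6]
clock: 9.4
tool_pos: [579.4, -0.5, 288.6]
ee_rot: [-0.337, 0.621, 0.337, 0.622]
wrist_force: [1.1, -1.2, 0.0]
grip_width: 0.997
clock 9.4 IoU 0.94 toe dx 6 lean 45 P [555. -28. 139.] tcp [ 5.794e+02 -5.000e-01  2.886e+02] F [ 1.1 -1.2  0. ]
```

```bash
python3 -m jog '{"offset":[[2,0,0],[3,0,0],[5,0,0],[6,0,0],[8,0,0],[9,0,0],[11,0,0],[12,0,0],[12,0,0]],"spin":[0,0,0,0,0,0,0,0,0],"fingers":[85,85,85,85,85,85,85,85,85]}' && python3 -c "
from h import *
im=auto((0,.8))
cv2.imwrite('pics/w6.png',im)"
```

```text
clock: 10.35
tool_pos: [579.1, -0.3, 276.3]
ee_rot: [-0.337, 0.622, 0.337, 0.621]
wrist_force: [0.1, -2.0, -0.8]
grip_width: 0.995
clock 10.35 IoU 0.95 toe dx 14 lean 50 P [556. -30. 128.] tcp [ 5.791e+02 -3.000e-01  2.763e+02] F [ 0.1 -2.  -0.8][ WARN:0@14.805] global loadsave.cpp:1063 imwrite_ Unsupported depth image for selected encoder is fallbacked to CV_8U.
```

View pics/w6.png

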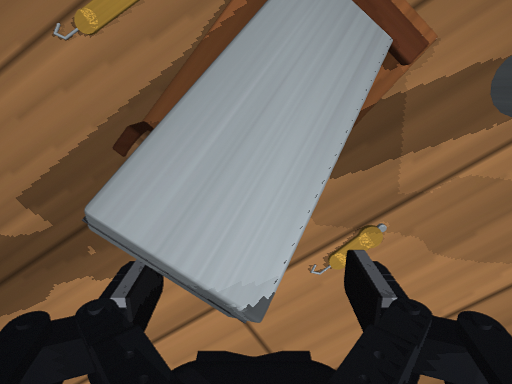

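The finger still carries the end at (150,285), and the mould came down with it while the foot slid back in a controlled way towards the cleat. I continue in the same manner.

```bash
python3 -m jog '{"offset":[[2,0,0],[3,0,0],[5,0,0],[6,0,0],[8,0,0],[9,0,0],[11,0,0],[12,0,0],[12,0,0]],"spin":[0,0,0,0,0,0,0,0,0],"fingers":[85,85,85,85,85,85,85,85,85]}' && python3 -c "
from h import *
im=auto((0,.9))"
python3 -m jog '{"offset":[[2,0,0],[3,0,0],[5,0,0],[6,0,0],[8,0,0],[8,0,0]],"spin":[0,0,0,0,0,0],"fingers":[85,85,85,85,85,85]}' && python3 -c "
from h import *
im=auto((0,.95))"
```

```text
clock: 11.3
tool_pos: [579.2, -0.4, 264.3]
ee_rot: [-0.337, 0.622, 0.337, 0.621]
wrist_force: [0.1, -2.5, -1.1]
grip_width: 0.993
clock 11.3 IoU 0.96 toe dx 22 lean 55 P [556. -31. 116.] tcp [ 5.792e+02 -4.000e-01  2.643e+02] F [ 0.1 -2.5 -1.1]
clock: 11.95
tool_pos: [579.6, -0.9, 256.8]
ee_rot: [-0.338, 0.621, 0.337, 0.621]
wrist_force: [0.6, -5.0, 0.6]
grip_width: 0.996
clock 11.95 IoU 0.97 toe dx 26 lean 56 P [556. -31. 112.] tcp [579.6  -0.9 256.8] F [ 0.6 -5.   0.6]
```

Force rose to 5 N and the foot stopped sliding: it is at the cleat. Now I follow the arc about the foot down to the rail.

```bash
python3 -m jog '{"offset":[[2,-1,-1],[4,-2,-2],[6,-4,-3],[9,-5,-4],[11,-6,-5],[14,-7,-5],[17,-8,-6],[20,-9,-7],[24,-10,-8],[27,-11,-9],[27,-11,-9]],"spin":[0,0,0,0,0,0,0,0,0,0,0],"fingers":[85,85,85,85,85,85,85,85,85,85,85]}' && python3 -c "
from h import *
im=auto((0,1.15))
cv2.imwrite('pics/w7.png',np.hstack([cv2.resize(im.astype(np.uint8),(400,300)),cv2.resize(vision.read_camera('scene')[110:260,200:400],(400,300))]))"
```

```text
clock: 13.1
tool_pos: [583.3, -14.0, 228.8]
ee_rot: [-0.337, 0.622, 0.338, 0.621]
wrist_force: [0.7, -2.4, -1.2]
grip_width: 0.997
clock 13.1 IoU 0.96 toe dx 28 lean 68 P [561. -45.  80.] tcp [583.3 -14.  228.8] F [ 0.7 -2.4 -1.2]
```

View pics/w7.png

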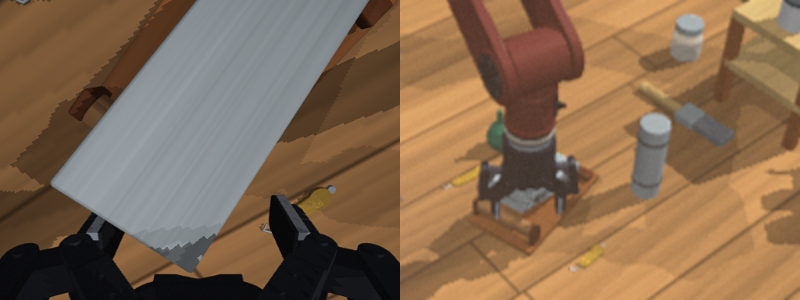

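```bash
python3 -m jog '{"offset":[[2,-1,-1],[4,-1,-1],[6,-2,-2],[8,-2,-2],[10,-3,-2],[12,-3,-3],[14,-4,-3],[16,-4,-3],[18,-5,-4],[20,-5,-4],[22,-5,-4],[22,-5,-4]],"spin":[0,0,0,0,0,0,0,0,0,0,0,0],"fingers":[85,85,85,85,85,85,85,85,85,85,85,85]}' && python3 -c "
from h import *
im=auto((0,1.25))"
```

```text
clock: 14.4
tool_pos: [585.6, -20.3, 207.4]
ee_rot: [-0.338, 0.622, 0.337, 0.621]
wrist_force: [1.3, -4.7, -1.2]
grip_width: 0.998
clock 14.4 IoU 0.95 toe dx 30 lean 79 P [564. -52.  48.] tcp [585.6 -20.3 207.4] F [ 1.3 -4.7 -1.2]
```

```bash
python3 -m jog '{"offset":[[0,-1,0],[0,-1,-1],[0,-2,-1],[0,-2,-2],[0,-2,-2]],"spin":[0,0,0,0,0],"fingers":[85,85,85,85,85]}' && python3 -c "
from h import *
im=auto((0,1.25))"
python3 -m jog '{"offset":[[0,-1,0],[0,-1,-1],[0,-2,-1],[0,-2,-2],[0,-2,-2]],"spin":[0,0,0,0,0],"fingers":[85,85,85,85,85]}' && python3 -c "
from h import *
im=auto((0,1.25))"
```

```text
clock: 14.95
tool_pos: [586.2, -22.3, 207.8]
ee_rot: [-0.337, 0.621, 0.338, 0.622]
wrist_force: [0.3, -0.1, -0.4]
grip_width: 0.994
clock 14.95 IoU 0.94 toe dx 30 lean 80 P [564. -52.  44.] tcp [586.2 -22.3 207.8] F [ 0.3 -0.1 -0.4]
clock: 15.5
tool_pos: [586.8, -25.7, 207.7]
ee_rot: [-0.337, 0.622, 0.337, 0.621]
wrist_force: [0.2, -0.0, 0.2]
grip_width: 0.997
clock 15.5 IoU 0.94 toe dx 30 lean 80 P [564. -52.  44.] tcp [586.8 -25.7 207.7] F [ 0.2 -0.   0.2]
```

The force fell to zero and the lean stays the same: it rests on the rail. I withdraw forwards, then up.

```bash
python3 -m jog '{"offset":[[0,-4,-3],[0,-8,-6],[-10,-10,-8],[-40,-12,-9],[-80,-12,-9],[-130,-12,-9],[-180,-12,-9],[-180,-62,-49],[-180,-102,-79],[-180,-102,-79],[-180,-102,-79]],"spin":[0,0,0,0,0,0,0,0,0,0,0],"fingers":[85,85,85,85,85,85,85,85,85,85,85]}' && python3 -c "
from h import *
o=get_obs();im=vision.read_camera('wrist');s=vision.read_camera('scene');t=vision.read_camera('top')
a=cv2.resize(im,(400,300));b=cv2.resize(s[140:240,200:333],(400,300));c=cv2.resize(t[140:240,190:323],(400,300))
cv2.imwrite('pics/w8.png',np.vstack([np.hstack([a,b]),np.hstack([c,c*0])]));print(o['tool_pos'].round(),o['wrist_force'].round(1))
from plant import spotter
for q in('mould_top','mould_toe','rail_mid','gauge','float'): print(q,[(np.round(d['position']),round(d['confidence'],2)) for cam in('scene','top') for d in spotter.find_in(q,cam)[:1]])"
```

```text
clock: 16.65
tool_pos: [629.5, -149.7, 388.2]
ee_rot: [-0.336, 0.622, 0.336, 0.622]
wrist_force: [0.6, 0.6, 0.2]
grip_width: 0.994
[ 630. -150.  388.] [0.6 0.6 0.2]
mould_top [(array([544.,  24.,  63.]), 0.6), (array([525.,  37.,  66.]), 0.9)]
mould_toe [(array([541.,  20.,  62.]), 0.94), (array([529.,  33.,  61.]), 0.8)]
rail_mid [(array([ 361., -249.,   12.]), 0.96), (array([ 358., -276.,   12.]), 0.7)]
gauge [(array([628., 196., 105.]), 0.78), (array([607., 201., 148.]), 0.61)]
float [(array([398.,  82.,  48.]), 0.52), (array([388.,  82.,  50.]), 0.68)]
```

View pics/w8.png

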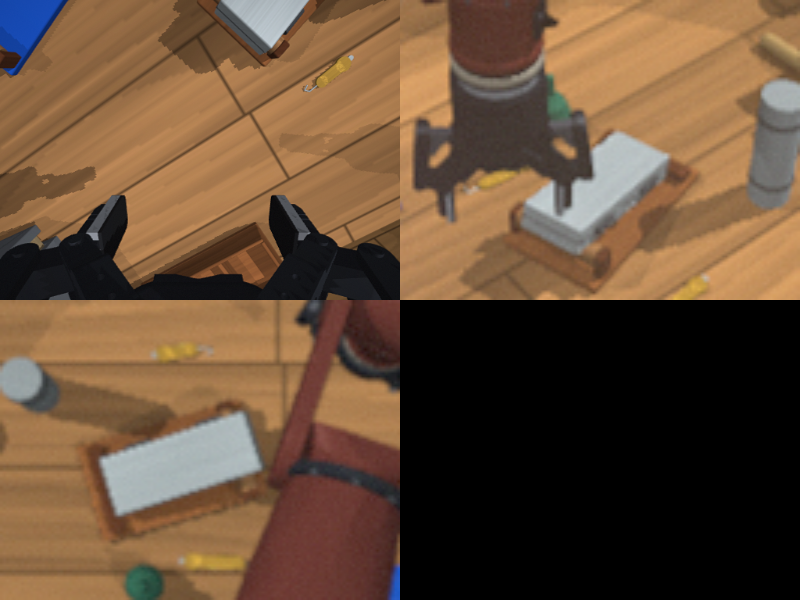

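The mould lies flat on its broad side, foot at the cleat, upper end over the rail, and the bystanders have not moved. The hand is clear, so I hand in.

```bash
python3 -c "
from plant import order;print(order.close_job())"
```

```text
the job is handed in; nothing more can be done
None
```

The mould is lying on its broad side, with its foot on the board and its upper part on the rail. I handed the job in at about 17 s of the 38 s allowed.

- **How it went down:** I straddled the mould's thickness with open fingers and nudged it past its balance point. The front finger then steadied its upper edge all the way down. From about 42° to 56° of lean the foot slid back under control until it met the cleat. It was never squeezed or lifted.
- **Forces:** the largest wrist force I read was about 5 N. It fell to zero when I eased the finger away, and the mould did not move.
- **Final pictures:** the mould rests on the rail, the hand is clear, and the gauge, float and both lures are where they started. I did not re-measure the spool, jar or brush at the end, but the arm stayed away from them.
- **Checks that disagreed:**
  - My automatic lean reading gave 80° at the end, against the 73 to 77° expected. It had read about 2 to 3° too high earlier.
  - The spotter gave mid-body points for `mould_top` and `mould_toe`, and found the blue stand when asked for `rail_mid`, so I did not use those readings.
  - Because the foot slid back to the cleat, I estimate about 30 mm of overhang beyond the rail. That is less than the 50 mm in the description.

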